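# Square a parts bin up in the bench corner stop

### The job

The small red parts bin stands askew in front of the aluminium rail. Push it along the bench with the fingers until one long side lies flush against the front of the rail and one end is fully home against the inner side of the stop block clamped to the rail. Push gently, keep the bin flat on the bench (do not lift or tip it), and leave the wooden stamp, the roll of tape and the gauge rack where they are.

Things in the scene. Friction and masses are not known exactly. Their poses are not given: they have to be found in the camera images.
- bin: Small empty open red plastic bin, 0.18 to 0.35 kg, loose on the bench; 186 x 116 mm over the walls (a lip adds 2 mm each side to the eye), 52 mm high, walls 6 mm thick. Origin: centre of its underside. Its x axis runs along its long sides, z up. It starts in front of the rail with its long side within 0.35 rad of the rail's direction, and slides with a few newtons.
- rail: Straight aluminium profile fixed to the bench, 30 mm deep, 500 mm long, 30 mm high. Origin: centre of its underside. Its y axis runs along the rail, its x axis points away from the robot's side; the flat front face that the bin goes against is at x = -15 mm in its frame. The bin is flush there when its origin is 58 mm in front of that face (x = -73 mm).
- stop: Fixed aluminium block clamped to the rail's front near its left or right end (varies): 70 mm (x, out from rail) x 40 mm (y, along rail), 45 mm high; a strap with a black thumbscrew (58 mm high) reaches back over the rail. Origin: centre of the block's underside; axes as the rail's. The bin's end goes against its side towards the rail's middle; home = origins 113 mm apart along the rail.
- stamp: Turned wooden hand stamp, 27 mm across, 63 mm high, standing loose in front of the rail at the end away from the stop block. Bystander. Origin: centre of its underside.
- tape: Roll of tape lying flat, 72 mm across, 18 mm high, loose at one side of the work. Bystander. Origin: underside centre.
- gauges: Rack of five small steel gauge blocks in a beech cradle, 45 x 110 x 38 mm high, loose at the other side of the work. Bystander. Origin: underside centre.
Mind the look-alikes: they are no part of the job. There is more than one size of the stop; the one meant has the size given above.

How it is judged:
At the end, for the whole second after the job is handed in: The bin rests flat and still on the bench, one long side along the rail within 5 mm and 0.04 rad, one end within 5 mm of the stop block's inner side (x of bin in the frame of rail between -0.078 and -0.068 m and angle between the x axis of bin and the y axis of rail, either way round below 0.04 rad and y of bin in the frame of rail between -0.16 and 0.16 m and (y of bin in the frame of stop between 0 and 0.118 m or y of bin in the frame of stop between -0.118 and 0 m) and height (world z) of bin below 0.004 m and angle between bin's own z axis and vertical below 0.03 rad and linear speed of bin below 0.01 m/s); the robot touches nothing.
It fails at once if the bin is lifted off the bench (more than 10 mm) (height (world z) of bin above 0.01 m).
It fails at once if the bin is tipped (more than 0.12 rad) (angle between bin's own z axis and vertical above 0.12 rad).
It fails at once if the bin is pushed or squeezed hard (over 40 N) (contact force between the fingers and bin above 40 N).
It fails at once if the stamp is moved (20 mm) or knocked over (distance of stamp from where it was at the start of the episode above 0.02 m or angle between stamp's own z axis and vertical above 0.5 rad).
It fails at once if the roll of tape or the gauge rack is moved (20 mm) (distance of any of tape, gauges from where it was at the start of the episode above 0.02 m).
It also fails if it takes over 51 s, if anything falls off the work surface, if the arm or the gripper's body presses on something with over 40 N, if the wrist force passes 120 N, or if a joint passes its speed limit or range.

### The arm

A 6-joint arm with a two-finger parallel gripper is mounted at the origin on a cart in front of the work surface, level with it; the furniture and walls round the work are solid. World frame = base frame: x ahead of the robot, y to its left, z up, the work surface at z = 0. Lengths are in m, angles in rad, forces in N, time in s.
With the tool pointing down it reaches from about 0.35 to 0.875 m from the base axis. Payload 4.2 kg.
Tool frame: the origin (TCP) lies at the very end of the fingers, on their centre line; the grasp point (between the pads) lies 19 mm behind it; z points along the fingers, y is the direction in which the jaws open and shut (so a half turn about z gives the same grasp; the last joint's range is limited). The gripper opens to 85 mm and grips with 20 to 120 N. Pads are 22 mm wide; open, the fingers measure 114 mm over their backs; the gripper's body (76 mm by 85 mm) begins 54 mm behind the grasp point. The pads swing forward as they close: fully open they stand 13 mm farther back than shut.
Start: joints at [-0.992, 0.385, 0.008, 0, -1.194, -0.259], TCP at [0.197, -0.593, 0.231] pointing down, gripper open.
Joint ranges: [-3.14, 3.14], [-1.21, 2.06], [-1.07, 1.41], [-3.16, 2.05], [-2.99, -0.16], [-3.1, 3.1]. Speed limits (rad/s): [2.79, 2.79, 3.14, 3.14, 3.14, 3.14].

### API

Orientations are given as a unit quaternion [x, y, z, w].
In Python, from plant import * gives the robot as it stands. Calls block until the motion is done:
- movep(position, orientation): joint-space move of the TCP to a pose.
- move_l(position, frame=None, vel=0.15, contact_N=None): straight line of the TCP; frame=None keeps the orientation; vel is the mean speed in m/s. With contact_N (N) it stops when the force on the tool has changed by that much, and returns True; else False.
- move_joints(angles): joint-space move.
- set_gripper(opening, strength=None): finger opening in m; strength is the grip in N (None keeps the last); returns when the fingers have stopped.
- wait(seconds).
- inverse_kinematics(position, orientation): joint angles nearest the present ones, or None.
- get_image(name): name is "side" or "top" or "wrist"; returns the picture (480x640x3 uint8, red, green, blue); there is no depth.
- camera_params(name): a dict with "fx", "fy", "cx", "cy" (pixels), "R" (3x3) and "t" (3): a world point X has camera coordinates R X + t; the wrist camera has in their place "tool_from_camera" (4x4, takes a point from camera to tool coordinates, whose origin is the TCP and whose axes are the flange's). Camera axes: x right, y down, z forward; pixel columns grow to the right and rows downward; lengths in m; the calibration is good to about 2 mm. The wrist camera is an equidistant fisheye: a pixel r from the principal point sees the ray r / f radians off the axis. A picture is of the moment at which its call begins: read the wrist's pose just before it. camera_params takes no time and is no camera call.
A pose or a line that the arm cannot do raises IKError and nothing moves.
- job_done(): hands the job in, once; it reports no verdict.
Readings, each from a call of its own:
- get_time_s(): time.
- get_qpos(): joint angles.
- get_dq(): joint speeds.
- get_tau(): joint torques, N m.
- get_eef_pos(): TCP position.
- get_eef_rot(): TCP orientation.
- get_ft_force(): force on the tool from outside, world axes, zero at the start.
- get_torque(): the same for the moment, N m.
- get_gripper_width(): finger opening in m.
Only numpy, scipy, OpenCV 4.12 (cv2) and the standard library are available. Lean on these libraries where they do the work, as an engineer would, in place of code of your own. Each camera call takes 0.05 s, during which the arm holds its last target.

## Working session

There is one attempt and no reset: what is moved stays moved. The work goes in short steps, each a Python script; the robot and the scene stay as the last script left them, time stands still between calls to the robot, and variables do not carry over. Pictures are saved under pics/ and viewed, and the job is handed in when it is done.

```bash
mkdir -p pics; ls; python3 - <<'E'
from plant import *
import cv2
for n in ["top","side"]:
    im=get_image(n); cv2.imwrite(f"pics/{n}0.png",im[:,:,::-1])
    print(n,camera_params(n))
print(get_time_s(),get_eef_pos(),get_eef_rot())
E
```

```text
pics
top {'fx': 479.85345788494055, 'fy': 479.85345788494055, 'cx': 327.7281900116576, 'cy': 237.13192128110276, 'R': array([[-1.10706146e-02, -9.99937188e-01, -1.74947161e-03],
       [-9.91734993e-01,  1.12034250e-02, -1.27813092e-01],
       [ 1.27824664e-01,  3.20042734e-04, -9.91796730e-01]]), 't': array([0.02235399, 0.5831898 , 0.9567253 ])}
side {'fx': 464.7339127398239, 'fy': 464.7339127398239, 'cx': 316.9883237868379, 'cy': 239.67379625335798, 'R': array([[-0.83028718, -0.55703113, -0.01842623],
       [-0.2776405 ,  0.44205391, -0.85293851],
       [ 0.48325868, -0.70306804, -0.52168609]]), 't': array([0.50214825, 0.16854672, 0.75894623])}
0.1 [ 0.19634826 -0.59281701  0.2303157 ] [-1.59147378e-01  9.87254339e-01  9.67387671e-04 -2.14963831e-04]
```

View pics/top0.png

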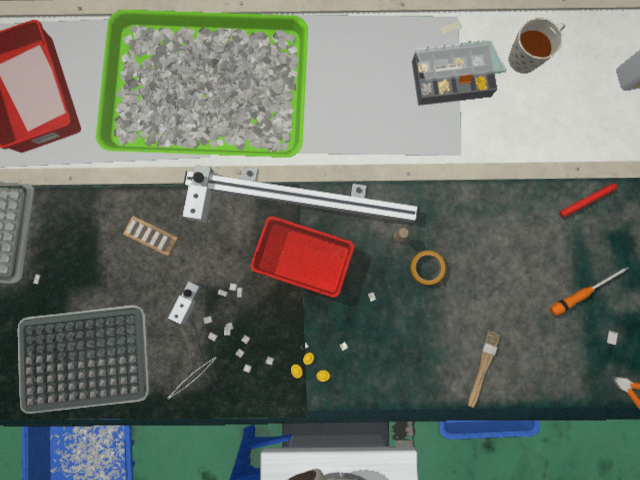

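View pics/side0.png

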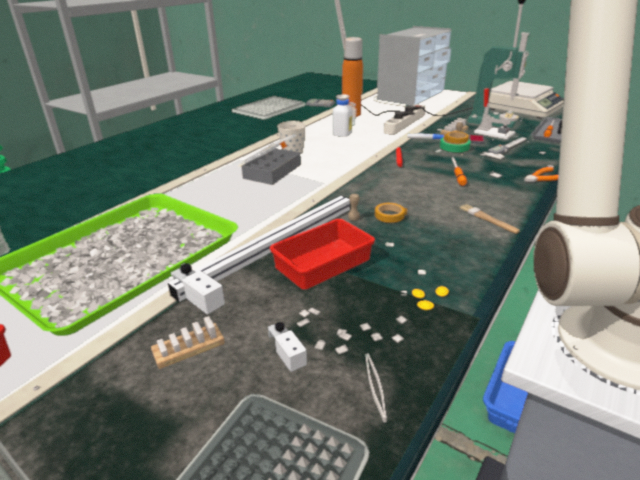

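Top view: the rail runs from (187,178) to (417,212), with the stop at its left end near (197,200). The bin is at (303,257), the stamp at (402,235), the tape at (428,267) and the gauge rack at (150,236). A loose look-alike block lies at (183,302). I'll zoom in for exact corners.

```bash
python3 - <<'E'
import cv2
im=cv2.imread("pics/top0.png")
c=im[160:310,170:430]
cv2.imwrite("pics/top0z.png",cv2.resize(c,None,fx=3,fy=3,interpolation=cv2.INTER_CUBIC))
c=im[165:255,110:230]
cv2.imwrite("pics/top0s.png",cv2.resize(c,None,fx=6,fy=6,interpolation=cv2.INTER_CUBIC))
E
```

```text
(no output)
```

View pics/top0z.png

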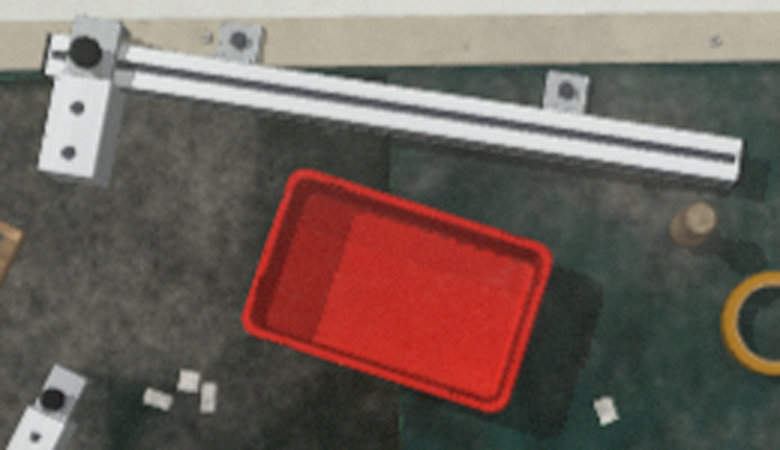

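View pics/top0s.png

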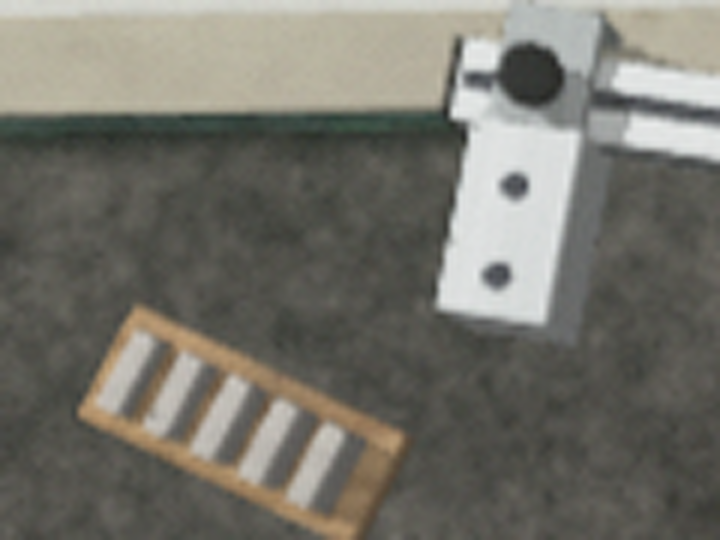

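```bash
cat > h.py <<'E'
from plant import *
import numpy as np, cv2
def unproj(n,uv,z):
    c=camera_params(n);R=np.array(c["R"]);t=np.array(c["t"])
    uv=np.atleast_2d(uv).astype(float)
    d=np.c_[(uv[:,0]-c["cx"])/c["fx"],(uv[:,1]-c["cy"])/c["fy"],np.ones(len(uv))]@R
    o=-R.T@t
    s=(z-o[2])/d[:,2]
    return o+d*s[:,None]
def proj(n,X):
    c=camera_params(n);R=np.array(c["R"]);t=np.array(c["t"])
    p=np.atleast_2d(X)@R.T+t
    return np.c_[c["cx"]+c["fx"]*p[:,0]/p[:,2],c["cy"]+c["fy"]*p[:,1]/p[:,2]]
def binfind(im,n="top"):
    # red mask of bin, outer lip at z=.052; returns centre, yaw of long axis, size
    hsv=cv2.cvtColor(im,cv2.COLOR_RGB2HSV)
    m=((hsv[...,0]<8)|(hsv[...,0]>172))&(hsv[...,1]>130)&(hsv[...,2]>50)
    m=m.astype(np.uint8); m[:, :200]=0;m[:160]=0;m[400:]=0
    if n=="top": m=m
    k,l,st,_=cv2.connectedComponentsWithStats(m)
    i=1+np.argmax(st[1:,4]); 
    cs,_=cv2.findContours((l==i).astype(np.uint8),cv2.RETR_EXTERNAL,cv2.CHAIN_APPROX_NONE)
    c=max(cs,key=cv2.contourArea)[:,0,:]
    P=unproj(n,c,.052)[:,:2]
    r=cv2.minAreaRect((P*1000).astype(np.float32))
    box=cv2.boxPoints(r)
    e=[box[1]-box[0],box[2]-box[1]]
    L=max(e,key=np.linalg.norm)
    yaw=np.arctan2(L[1],L[0])
    if yaw<0:yaw+=np.pi
    return np.array(r[0])/1000,yaw,sorted(r[1]),box/1000
E
python3 - <<'E'
from h import *
np.set_printoptions(precision=4,suppress=True)
c=camera_params("top");print("cam",-np.array(c["R"]).T@c["t"])
im=cv2.imread("pics/top0.png")[:,:,::-1].copy()
print(binfind(im))
# rail profile: luminance columns
g=im.mean(2)
for u in (260,300,340,380,405):
    print(u,[int(x) for x in g[180:222,u]])
Z=lambda u,v:(170+u/3,160+v/3)
S=lambda u,v:(110+u/6,165+v/6)
print("rail ends top back L,R; R front",unproj("top",[S(462,38),Z(742,140),Z(740,176),Z(740,183)],.03))
print("stop top corners",unproj("top",[S(436,308),S(547,325),S(583,128),S(470,122)],.045))
print("gauges", unproj("top",[S(138,305),S(405,437),S(358,540),S(80,410)],.03))
print("stamp top",unproj("top",[Z(702,217)],.063),"tape",unproj("top",[(428,267)],.018))
E
```

```text
cam [0.4563 0.0155 1.0235]
(array([0.5435, 0.0683]), np.float32(1.2452335), [121.39098358154297, 190.6897430419922], array([[ 0.4555, -0.0026],
       [ 0.5705, -0.0414],
       [ 0.6315,  0.1393],
       [ 0.5165,  0.1781]], dtype=float32))
260 [174, 159, 172, 221, 222, 220, 220, 187, 89, 90, 134, 198, 220, 223, 221, 202, 136, 89, 73, 62, 60, 58, 55, 56, 54, 54, 57, 59, 56, 59, 68, 64, 61, 60, 52, 59, 62, 65, 62, 52, 62, 74]
300 [172, 149, 80, 68, 70, 77, 77, 78, 157, 223, 223, 221, 218, 188, 102, 86, 117, 185, 220, 219, 220, 212, 169, 91, 66, 59, 53, 53, 54, 58, 62, 58, 61, 62, 61, 60, 63, 66, 68, 62, 70, 67]
340 [153, 108, 73, 59, 64, 70, 69, 73, 79, 80, 86, 89, 88, 83, 158, 226, 224, 221, 222, 193, 107, 89, 103, 173, 222, 220, 223, 218, 185, 91, 76, 81, 55, 56, 55, 63, 66, 66, 64, 63, 70, 67]
380 [150, 88, 76, 83, 86, 93, 95, 100, 95, 88, 89, 84, 88, 93, 93, 89, 86, 86, 92, 98, 142, 208, 223, 222, 222, 205, 129, 87, 101, 169, 222, 222, 220, 221, 191, 91, 78, 87, 72, 71, 70, 77]
405 [124, 60, 62, 64, 68, 71, 74, 78, 78, 77, 79, 82, 84, 87, 83, 79, 80, 77, 78, 80, 81, 79, 84, 85, 159, 223, 223, 222, 222, 195, 106, 84, 102, 170, 222, 221, 221, 218, 185, 89, 76, 83]
rail ends top back L,R; R front [[ 0.7288  0.3135  0.03  ]
 [ 0.6469 -0.1734  0.03  ]
 [ 0.6213 -0.1711  0.03  ]
 [ 0.6163 -0.1709  0.03  ]]
stop top corners [[0.6292 0.3154 0.045 ]
 [0.6228 0.277  0.045 ]
 [0.6921 0.266  0.045 ]
 [0.6947 0.3054 0.045 ]]
gauges [[0.6341 0.4244 0.03  ]
 [0.5864 0.3295 0.03  ]
 [0.5506 0.3448 0.03  ]
 [0.5972 0.4431 0.03  ]]
stamp top [[ 0.5881 -0.1384  0.063 ]] tape [[ 0.5204 -0.1935  0.018 ]]
```

```bash
python3 - <<'E'
from h import *
np.set_printoptions(precision=4,suppress=True)
im=cv2.imread("pics/top0.png")[:,:,::-1]
g=im.mean(2)
F=[];B=[]
for u in range(275,412,3):
    col=g[175:225,u]
    w=np.where(col>200)[0]
    if len(w)==0: continue
    a=w[-1]; fe=a+.5+np.clip((col[a+1]-85)/137,0,1)
    b=w[0]; be=b-.5-np.clip((col[b-1]-80)/142,0,1)
    F.append((u,175+fe));B.append((u,175+be))
F=unproj("top",F,.03);B=unproj("top",B,.03)
pf=np.polyfit(F[:,1],F[:,0],1);pb=np.polyfit(B[:,1],B[:,0],1)
print(pf,pb,np.std(F[:,0]-np.polyval(pf,F[:,1])),np.std(B[:,0]-np.polyval(pb,B[:,1])))
th=np.arctan(pf[0]);print("slope",th,"depth",(pb[1]-pf[1])*np.cos(th))
# rail frame: y axis dir
ey=np.array([np.sin(th),np.cos(th)]);ex=np.array([np.cos(th),-np.sin(th)])
print("ey",ey,"ex",ex)
p0=np.array([pf[1],0])
S=unproj("top",[(110+436/6,165+308/6),(110+547/6,165+325/6),(110+583/6,165+128/6),(110+470/6,165+122/6)],.045)[:,:2]
print("stop in rail coords (x from front face,y):",[( (s-p0)@ex,(s-p0)@ey) for s in S])
b=binfind(im.copy())
print("bin",(b[0]-p0)@ex,(b[0]-p0)@ey,[( (s-p0)@ex,(s-p0)@ey) for s in b[3]],"yaw rel",b[1]-np.arctan2(ey[1],ey[0]))
q=unproj("top",[(170+702/3,160+217/3)],.063)[0,:2]
print("stamp",(q-p0)@ex,(q-p0)@ey)
E
```

```text
[0.1698 0.6472] [0.1676 0.6774] 0.0002916650432944544 0.0006331631756591197
slope 0.16816527150680755 depth 0.029736950592240893
ey [0.1674 0.9859] ex [ 0.9859 -0.1674]
stop in rail coords (x from front face,y): [(np.float64(-0.07058684097695864), np.float64(0.30793239300409053)), (np.float64(-0.07044167778243092), np.float64(0.2689883211683896)), (np.float64(-0.0003378950099122129), np.float64(0.2697876723403854)), (np.float64(-0.004375468826118956), np.float64(0.30901202829058083))]
bin -0.11372201694600338 0.05001840052900671 [(np.float64(-0.1886123691111386), np.float64(-0.034633943682769466)), (np.float64(-0.0687219695939729), np.float64(-0.053661791599934304)), (np.float64(-0.03883167855119997), np.float64(0.1346707361116553)), (np.float64(-0.15872204907614684), np.float64(0.15369859131240984))] yaw rel -0.15739751952148762
stamp -0.035113827048822883 -0.14629754562448652
```

The geometry agrees with the given sizes: rail depth 29.7 mm, stop 70 x 39 mm, lip outline 191 x 121 mm. I'll make a two-finger push towards the rail first.

```bash
cat >> h.py <<'E'
from scipy.spatial.transform import Rotation as Ro
TH=0.1682; P0=np.array([0.6472,0]); ey=np.array([np.sin(TH),np.cos(TH)]); ex=np.array([np.cos(TH),-np.sin(TH)])
def W(x,y,z): return np.r_[P0+x*ex+y*ey,z]   # x from rail front face, y along rail
def toR(p): p=np.asarray(p)[:2]-P0; return np.array([p@ex,p@ey])
def ori(ydir,push,tilt):
    ydir=np.r_[ydir,0.];push=np.r_[push,0.]
    z=np.cos(tilt)*np.array([0,0,-1.])+np.sin(tilt)*push
    x=np.cross(ydir,z)
    return Ro.from_matrix(np.c_[x,ydir,z]).as_quat()
def state(): 
    im=get_image("top");c,y,s,b=binfind(im)
    return im,toR(c),y-(np.pi/2-TH),s
E
python3 - <<'E'
from h import *
np.set_printoptions(precision=4,suppress=True)
q=ori(ey,ex,0.15)
print(inverse_kinematics(W(-.24,.05,.15),q),inverse_kinematics(W(-.24,.05,.012),q))
for s in (1,-1):print(s,inverse_kinematics(W(-.058,-.08,.012),ori(s*ex,ey,.15)))
set_gripper(0.06,20)
movep(W(-.24,.05,.15),q)
move_l(W(-.24,.05,.012),vel=.1)
print(get_time_s(),get_ft_force(),get_eef_pos(),get_gripper_width())
im=get_image("side");cv2.imwrite("pics/side1.png",im[:,:,::-1])
E
```

```text
[ 0.671   0.066  -0.724   0.1761 -0.6878 -2.541 ] None
1 [ 0.076   0.557  -0.2683 -0.2214 -0.7211  3.0622]
-1 [ 0.076   0.557  -0.2683 -0.2214 -0.7211 -0.0793]Traceback (most recent call last):
  File "<stdin>", line 8, in <module>
plant.IKError: the arm cannot follow that straight line within its joint ranges
```

```bash
python3 - <<'E'
from h import *
np.set_printoptions(precision=3,suppress=True)
print(get_eef_pos(),get_qpos(),get_time_s())
for t in (.1,.05,0,-.1):
  for s in (1,-1):
    for x in (-.24,-.225,-.215): print(t,s,x,inverse_kinematics(W(x,.05,.012),ori(s*ey,ex,t)))
E
```

```text
[0.419 0.089 0.15 ] [ 0.67   0.066 -0.724  0.176 -0.688 -2.541] 3.0333
0.1 1 -0.24 [ 0.633  0.345 -0.888  0.265 -0.277 -2.624]
0.1 1 -0.225 [ 0.607  0.361 -0.847  0.239 -0.299 -2.573]
0.1 1 -0.215 [ 0.591  0.372 -0.82   0.224 -0.314 -2.541]
0.1 -1 -0.24 [ 0.633  0.345 -0.888  0.265 -0.277  0.517]
0.1 -1 -0.225 [ 0.607  0.361 -0.847  0.239 -0.299  0.569]
0.1 -1 -0.215 [ 0.591  0.372 -0.82   0.224 -0.314  0.601]
0.05 1 -0.24 [ 0.617  0.36  -0.796  0.095 -0.381 -2.444]
0.05 1 -0.225 [ 0.591  0.376 -0.76   0.089 -0.4   -2.411]
0.05 1 -0.215 [ 0.574  0.387 -0.736  0.084 -0.412 -2.39 ]
0.05 -1 -0.24 [ 0.617  0.36  -0.796  0.095 -0.381  0.697]
0.05 -1 -0.225 [ 0.591  0.376 -0.76   0.089 -0.4    0.731]
0.05 -1 -0.215 [ 0.574  0.387 -0.736  0.084 -0.412  0.752]
0 1 -0.24 [ 0.593  0.376 -0.727 -0.    -0.468 -2.332]
0 1 -0.225 [ 0.567  0.392 -0.694 -0.    -0.486 -2.306]
0 1 -0.215 [ 0.552  0.402 -0.671 -0.    -0.497 -2.291]
0 -1 -0.24 [ 0.593  0.376 -0.727  0.    -0.468  0.81 ]
0 -1 -0.225 [ 0.567  0.392 -0.694  0.    -0.486  0.835]
0 -1 -0.215 [ 0.552  0.402 -0.671  0.    -0.497  0.851]
-0.1 1 -0.24 [ 0.542  0.41  -0.618 -0.112 -0.621 -2.187]
-0.1 1 -0.225 [ 0.52   0.426 -0.586 -0.107 -0.638 -2.171]
-0.1 1 -0.215 [ 0.506  0.437 -0.565 -0.103 -0.65  -2.16 ]
-0.1 -1 -0.24 [ 0.542  0.41  -0.618 -0.112 -0.621  0.954]
-0.1 -1 -0.225 [ 0.52   0.426 -0.586 -0.107 -0.638  0.971]
-0.1 -1 -0.215 [ 0.506  0.437 -0.565 -0.103 -0.65   0.981]
```

```bash
python3 - <<'E'
from h import *
np.set_printoptions(precision=4,suppress=True)
q=ori(-ey,ex,0.08)
movep(W(-.23,.05,.15),q)
move_l(W(-.23,.05,.012),vel=.1)
print(get_time_s(),get_ft_force(),get_eef_pos(),get_gripper_width())
im=get_image("side");cv2.imwrite("pics/side1.png",im[:,:,::-1])
E
```

```text
7.3167 [ 0.2508  0.2096 -0.4681] [0.4292 0.0881 0.0124] 0.05985206451173824
```

View pics/side1.png

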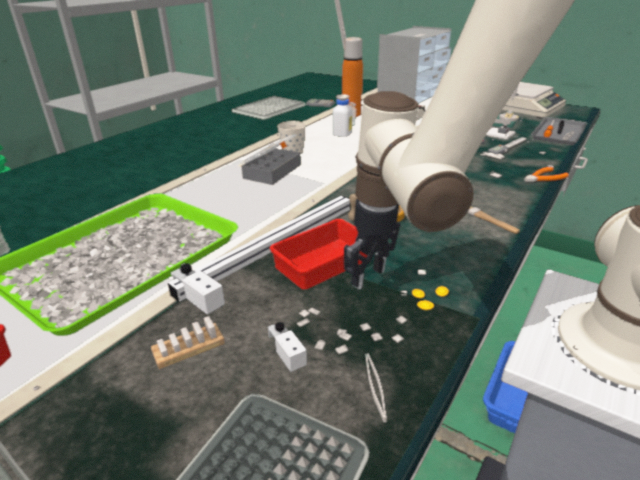

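The side view shows the fingers at about (370,275), clear in front of the bin's near wall. Now pushing.

```bash
python3 - <<'E'
from h import *
np.set_printoptions(precision=4,suppress=True)
for x in (-.20,-.18,-.16,-.145,-.135):
    r=move_l(W(x,.05,.012),vel=.05,contact_N=10)
    print(x,r,get_time_s(),get_ft_force(),toR(get_eef_pos()))
    if r: break
im,c,y,s=state();print(c,y,s)
cv2.imwrite("pics/top2.png",im[:,:,::-1])
E
```

```text
-0.2 False 8.1167 [-0.0439  0.4766  0.4976] [-0.2002  0.0497]
-0.18 False 8.6667 [-0.5958  0.4844  0.2742] [-0.1797  0.05  ]
-0.16 False 9.2167 [-0.5256 -0.1967  0.2281] [-0.1594  0.0502]
-0.145 False 9.6667 [0.1784 0.4315 1.0946] [-0.1443  0.0503]
-0.135 False 10.0167 [ 0.0154 -0.5552 -0.4422] [-0.1343  0.0503]
[-0.0664  0.0616] -0.0017684698 [120.69514465332031, 190.79054260253906]
```

View pics/top2.png

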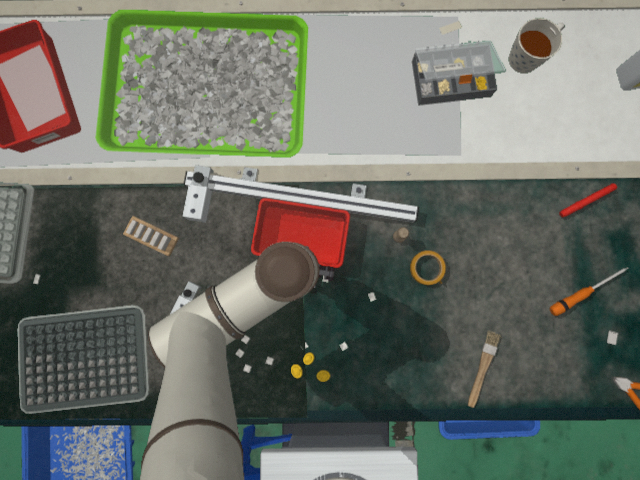

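The bin is square to the rail (-0.002 rad) with an 8 mm gap left. I'll close that gap, then push the end.

```bash
python3 - <<'E'
from h import *
np.set_printoptions(precision=4,suppress=True)
r=move_l(W(-.122,.06,.012),vel=.03,contact_N=6)
print(r,get_time_s(),get_ft_force(),toR(get_eef_pos()))
p=toR(get_eef_pos())
move_l(W(p[0]-.03,p[1],.012),vel=.1)
im,c,y,s=state();print(c,y,s)
move_l(W(p[0]-.03,p[1],.15),vel=.2)
q=ori(-ex,ey,.1)
movep(W(-.060,-.085,.15),q)
move_l(W(-.060,-.085,.012),vel=.12,contact_N=6)
print(get_time_s(),get_ft_force(),toR(get_eef_pos()))
im,c,y,s=state();print(c,y,s);cv2.imwrite("pics/top3.png",im[:,:,::-1])
im=get_image("side");cv2.imwrite("pics/side3.png",im[:,:,::-1])
E
```

```text
True 10.5333 [0.0843 0.462  0.0344] [-0.1262  0.0569]
[-0.0592  0.0668] 0.0015313625 [119.92787170410156, 190.8270721435547]
14.15 [-0.3592  0.3096  0.4176] [-0.0594 -0.0849]
[ 0.0929 -0.5129] 0.6279117 [16.47134017944336, 135.11322021484375]
```

View pics/top3.png

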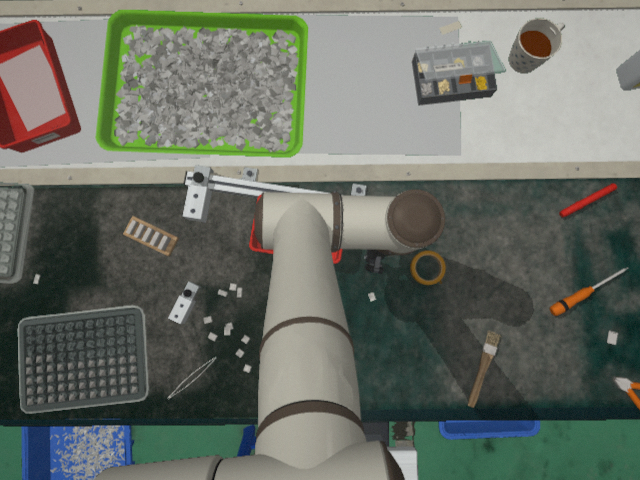

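View pics/side3.png

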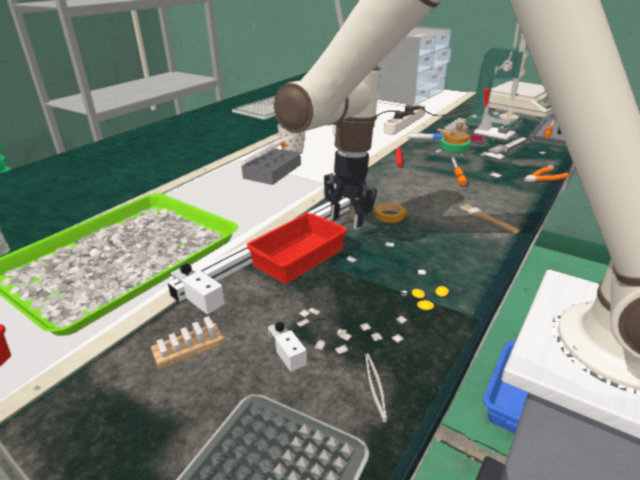

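The top view has the bin hidden by the arm. The side view shows the fingers at (345,210), behind the bin's right end and clear of the stamp. I'll push along the rail.

```bash
python3 - <<'E'
from h import *
np.set_printoptions(precision=4,suppress=True)
for y,v in ((-.03,.06),(0.02,.06),(.06,.06),(.085,.025)):
    r=move_l(W(-.060,y,.012),vel=v,contact_N=8 if y<.08 else 6)
    print(y,r,get_time_s(),get_ft_force(),toR(get_eef_pos()))
    if r: break
im=get_image("side");cv2.imwrite("pics/side4.png",im[:,:,::-1])
E
```

```text
-0.03 False 15.3167 [-0.192  -0.3443  0.185 ] [-0.06   -0.0301]
0.02 False 16.3 [ 0.3701 -0.7604  0.2373] [-0.0599  0.0201]
0.06 False 17.1167 [-0.4797  0.1683 -0.175 ] [-0.06    0.0603]
0.085 True 17.7833 [ 0.3429 -0.8684  0.6347] [-0.0603  0.0749]
```

View pics/side4.png

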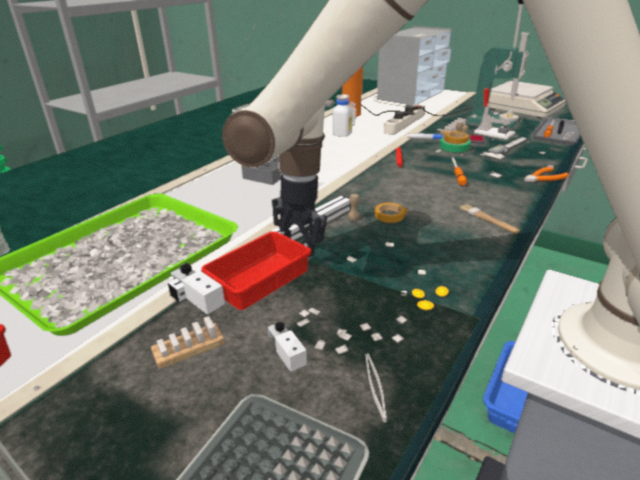

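The fingers stopped on the stop block at y_tcp = 0.075, against an expected 0.073. The side view shows the bin's end at (205,270) against the block. I'll back off and measure.

```bash
python3 - <<'E'
from h import *
np.set_printoptions(precision=4,suppress=True)
move_l(W(-.060,.05,.012),vel=.1)
move_l(W(-.060,.05,.16),vel=.2)
movep(W(-.24,.0,.2),ori(-ey,ex,0.08))
im,c,y,s=state();print(get_time_s(),c,y,s);cv2.imwrite("pics/top5.png",cv2.resize(im[150:320,120:440,::-1],None,fx=2.5,fy=2.5,interpolation=cv2.INTER_CUBIC))
E
```

```text
20.325 [-0.0595  0.176 ] -0.0017265081 [119.81315612792969, 189.94497680664062]
```

View pics/top5.png

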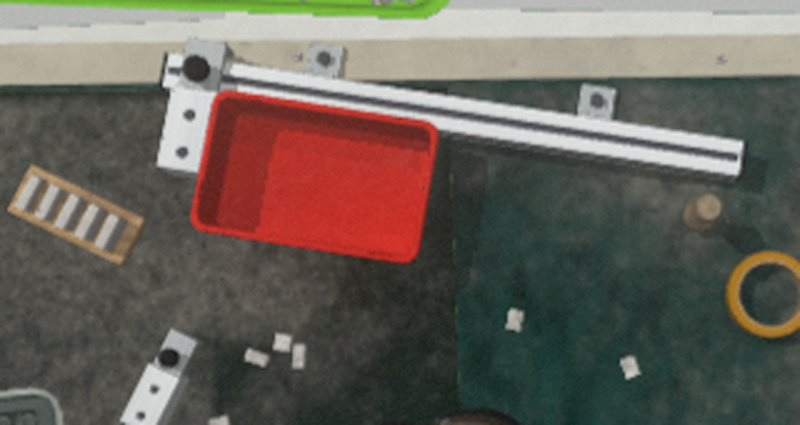

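The bin reads -59.5 mm from the rail face (58 is flush), 176 mm along (home) and -0.002 rad. There is time for one more gentle press into the rail to be sure, then a last look.

```bash
python3 - <<'E'
from h import *
np.set_printoptions(precision=4,suppress=True)
q=ori(-ey,ex,0.08)
movep(W(-.16,.176,.15),q)
move_l(W(-.16,.176,.012),vel=.12,contact_N=6)
r=move_l(W(-.132,.176,.012),vel=.06,contact_N=6);print(r)
r=move_l(W(-.118,.178,.012),vel=.025,contact_N=7)
print(r,get_time_s(),toR(get_eef_pos()))
p=toR(get_eef_pos())
move_l(W(p[0]-.03,p[1],.012),vel=.1)
move_l(W(p[0]-.03,p[1],.16),vel=.2)
movep(W(-.24,.0,.2),q)
im,c,y,s=state();print(get_time_s(),c,y,s);cv2.imwrite("pics/top6.png",cv2.resize(im[150:320,120:440,::-1],None,fx=2.5,fy=2.5,interpolation=cv2.INTER_CUBIC))
im=get_image("side");cv2.imwrite("pics/side6.png",im[:,:,::-1])
E
```

```text
False
True 23.45 [-0.1259  0.1764]
25.6583 [-0.0594  0.176 ] 0.00045788288 [119.9936294555664, 189.86428833007812]
```

View pics/top6.png

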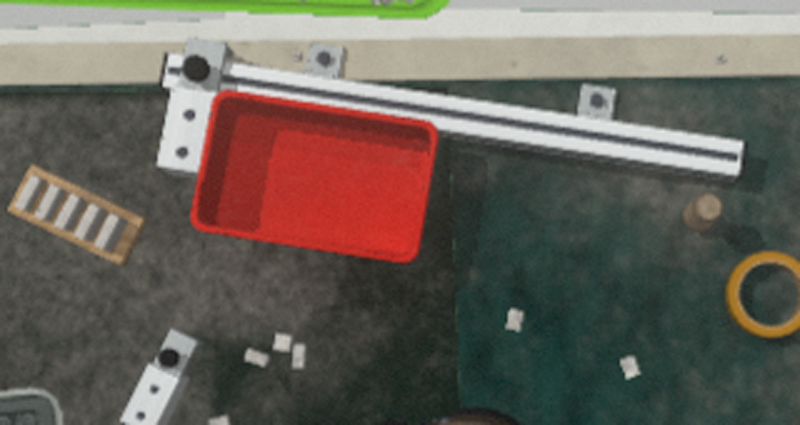

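View pics/side6.png

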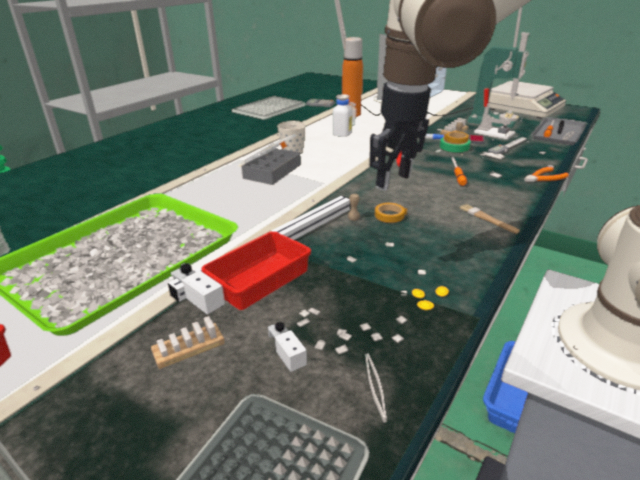

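Both pictures show the bin against the rail and the stop block. The stamp, tape and rack haven't visibly moved, and the arm is clear. Handing in.

```bash
python3 - <<'E'
from plant import *
job_done(); print(get_time_s())
E
```

```text
the job is handed in; nothing more can be done
the job is handed in; nothing more can be done
```

I pushed the bin flush against the rail and home against the stop block, then handed the job in at about 26 s of the 51 s allowed. `job_done()` gives no verdict, so the result rests on my own checks.

**What I did:** I pushed with two spread fingers, first towards the rail, then along it to the stop, and finished with a light press back into the rail. The three closing moves (rail, stop, final press) were each stopped by a 6–7 N change in tool force. No approach push reached its 8–10 N stop limit.

**Last checks, from the top camera:**

| Check | Measured | Should be |
|---|---|---|
| Bin centre in front of the rail face | 59.4 mm | 58 mm (within 5 mm) |
| Bin centre along the rail | 176.0 mm | 176 mm (home, from the measured stop edge) |
| Angle to the rail | 0.0005 rad | below 0.04 rad |

- **Rail offset:** the 1.4 mm difference from flush did not change with the second press. I take it as camera error, since the calibration is only good to about 2 mm.
- **Stop contact:** the fingers stopped within 2 mm of where I expected the bin to meet the block.
- **Bystanders:** the stamp, tape and gauge rack look unmoved in the pictures; I did not measure their positions again at the end.
- **Bin flat, arm clear:** the bin looks flat on the bench in the last side picture. The arm was well clear when I handed in.

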